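Close the film tin under its inner lid and keep the outer lid in hand

ROBOT

A 6-joint arm with a two-finger parallel gripper is mounted at the origin on the work surface. World frame = base frame: x ahead of the robot, y to its left, z up, the work surface at z = 0. Lengths are in m, angles in rad, forces in N, time in s.
With the tool pointing down it reaches from about 0.4 to 0.825 m from the base axis. Payload 7 kg.
Tool frame: the origin (TCP) lies at the very end of the fingers, on their centre line; the grasp point (between the pads) lies arm.hold_point_z behind it (arm.hold_point_z is the distance from the TCP to the grasp point, in m); z points along the fingers, y is the line along which they close (so a half turn about z gives the same grasp; the last joint's range is limited). The gripper opens to 88 mm and grips with 3 to 60 N. Pads are 19 mm wide; open, the fingers measure 130 mm over their backs; the gripper's body (78 mm by 193 mm) begins 47 mm behind the grasp point.
Start: joints at [1.621, 0.359, 0.012, 0, -1.224, -0.288], TCP at [0.159, 0.656, 0.227] pointing down, gripper open.
Joint ranges: [-3.07, 3.07], [-1.43, 2.12], [-1.02, 1.25], [-3.03, 1.67], [-3.05, -0], [-3.03, 3.03]. Speed limits (rad/s): [2.39, 2.39, 3.01, 3.14, 3.14, 3.14].

INTERFACE

Orientations are given as [roll, pitch, yaw] about the fixed x, y, z axes, in that order (R = Rz(yaw) Ry(pitch) Rx(roll)).
In Python, from station import arm gives the robot as it stands.
- The arm moves only by the tool shift_gripper, called as a command line: name --argument value ..., lists and objects as JSON in quotes. Schema: {"type":"object","properties":{"rows":{"type":"string"},"grip_force":{"type":"number"},"only":{"type":"string"},"quiet":{"type":"boolean"},"lines":{"type":"string"}},"required":["rows"],"additionalProperties":false}. rows is a string of 1 to 20 rows, parted by semicolons, with the numbers parted by commas; each row has 5 numbers: the finger opening in m, then dx, dy, dz in units of 5 mm, then a turn about the tool's z in rad; each row is the pose to reach, as a shift and turn from the pose commanded when the call began, along the tool's axes at that moment; what a row does not reach only later rows make up. A row lasts 1/12 s, in which the tool goes at most 0.0417 m and 0.125 rad, less where a joint would pass 70% of its speed; a pose out of reach is approached as far as the arm can. The fingers move at their own pace and stop on an object; grip_force is the grip in N (left out, the last holds). Time passes only in rows, so rows that do not move let the fingers close. The tool returns the time, the measured TCP pose, the force, the opening and the grip force at its end. only (a regular expression) keeps the lines of the reply that match it, lines (a string "A,B") keeps lines A to B, and quiet returns only ok. Input that does not fit is refused with a message, and nothing moves.
- arm.get_state(): the state, without advancing time (a new reading comes with each control period).
- arm.grab_frame(name): name is "side" or "top" or "wrist"; returns the picture (400x640x3 uint8, red, green, blue); there is no depth.
- arm.camera_params(name): a dict with "fx", "fy", "cx", "cy" (pixels), "D" ([k1, k2, p1, p2, k3] as OpenCV has them; the pictures are not rectified), "T" (4x4, takes a point from camera to world coordinates); the wrist camera has in their place "hand_eye" (4x4, takes a point from camera to tool coordinates, whose origin is the TCP and whose axes are the flange's). Camera axes: x right, y down, z forward; pixel columns grow to the right and rows downward; lengths in m; the calibration is good to about 2 mm. A picture is of the moment at which its call begins: read the wrist's pose just before it. camera_params takes no time and is no camera call.
- arm.job_done(): hands the job in; it is judged then, once.
The state is a dict: "t": time; "q": joint angles; "qd": joint speeds; "joint_efforts": joint torques, N m; "eef_pos": TCP position; "ee_rot": TCP orientation; "force": force on the tool from outside, world axes, zero at the start; "moment": the same for the moment, N m; "width": finger opening in m; "gripper_force": force on a finger pad.
Only numpy, scipy, OpenCV 4.12 (cv2) and the standard library are available. Lean on these libraries where they do the work, as an engineer would, in place of code of your own. Each camera call takes 0.05 s, during which the arm holds its last target. There are 200 camera calls.

TASK

The open microfilm tin is to stay under its inner lid while its outer lid goes for relabelling: take the steel bail that stands astride the tin and drape it over the low rail so that it hangs balanced there with one leg on each side of the bar, then carry the two nested lids together by the inner lid's black knob, seat them fully on the tin and let go of the knob. Then take the outer lid alone by its neck and lift it straight up, leaving the inner lid seated and undisturbed, and finish while still holding the outer lid level over the tin, wholly clear above the knob. Never part the lids anywhere but on the tin, and leave the other things on the table where they are.

Things in the scene. Friction and masses are not known exactly. Their poses are not given: they have to be found in the camera images.
- tin: Open round aluminium tin fixed to the table, black film reel inside: outside diameter 96 mm, inside 90 mm, rim 90 mm above the table, foot 112 mm across. Origin: centre of its underside, z up. The bail stands astride it at the start. When seated, the inner lid's origin is 78 mm and the outer lid's origin 95 mm above this one, on the tin's axis.
- bail: Loose steel bail, about 0.22 kg: inverted U of strip 24 mm wide. Origin: middle of the crossbar's underside, x along the crossbar, z up. Crossbar 124 mm long, 4 mm thick, at first on the tin's rim; legs at x = -60 and 60 mm, outside the tin, down to 72 mm below the origin, with rubber feet 10 mm thick. Under the middle an open V saddle: apex at the origin, 40 mm wide 12 mm down.
- bail_grip (a point): On the bail's z axis, 26 mm above its origin: where to grip its black grip block from above (18 x 18 mm, sides along the bail's x and y, from 4 to 38 mm above the origin).
- rail: Low steel rail fixed to the table: horizontal round bar 12 mm thick, 150 mm long along the body's y, axis 150 mm above the table, on a post at each end (feet 90 mm long in x). Origin: on the table under the bar's middle.
- rail_mid (a point): Middle of the rail's bar, on its axis; same axes as the rail. With the bail draped, its saddle sits on the bar, its crossbar (bail x) square across the bar (along rail x, either way round) and its origin about 7 mm above this point.
- inner_lid: Loose aluminium inner lid, about 0.2 kg, standing on the table at the start, nested in the outer lid. Origin: centre of its underside, z up. Plug 80 mm across (70 mm at the foot) from 0 to 12 mm, which enters the tin's mouth; flange 102 mm across from 12 to 17 mm, which rests on the tin's rim; black round knob 20 mm across from 17 to 77 mm, up through the outer lid's neck.
- knob_grip (a point): On the inner lid's axis, 71 mm above its origin: where to grip its knob, which stands 28 mm out of the outer lid's neck when nested. Lifting here carries both lids, the outer lid riding loosely on the flange (2.5 mm sideways play).
- outer_lid: Loose aluminium outer lid, about 0.16 kg, 114 mm across. Origin: centre of the underside of its flat top, z up; nested, it lies 17 mm above the inner lid's origin. Top 4 mm thick; skirt (inside diameter 107 mm) down to 14 mm below the origin; round neck from 4 to 32 mm above it.
- neck_grip (a point): On the outer lid's axis, 26 mm above its origin: where to grip its round neck (40 mm across, hole 28 mm) from above to lift this lid alone. Nested, the knob stands up through the neck, its top 34 mm above this point.
- stamp: Bystander: wooden hand stamp, turned, 32 mm across, 58 mm tall; origin centre of underside
- tape_roll: Bystander: small cardboard-brown roll of tape lying flat, 44 mm across, 18 mm tall; origin centre of underside
- stapler: Bystander: black and grey desk stapler, 120 x 34 x 50 mm; origin centre of underside
- hole_punch: Bystander: black and grey two-hole punch, 75 x 100 x 70 mm; origin centre of underside
- pen_mug: Bystander: white mug with pens, 76 mm across, 90 mm tall (pens to 145 mm); origin centre of underside
- reel_carton: Bystander: cardboard carton, 90 x 90 x 36 mm; origin centre of underside
- glue_jar: Bystander: white glue jar, 44 mm across, 59 mm tall; origin centre of underside

How it is judged:
By the outcome, as a careful person would: the job done as asked, in the order asked, and still so for the second after the job is handed in, while the arm keeps its last pose, push and grip.
It also fails if it takes over 64 s, if anything falls off the work surface, if the arm or the gripper's body presses on something with over 40 N, if the wrist force passes 120 N, or if a joint passes its speed limit or range.

## Working session

There is one attempt and no reset: what is moved stays moved. The work goes in short steps, Python scripts to look and compute and a tool call to move; the robot and the scene stay as the last step left them, time stands still between calls to the robot, and variables do not carry over. Pictures are saved under pics/ and viewed, at most 10 in all, crops included, and the job is handed in when it is done.

```bash
ls; mkdir -p pics
```

Run:
```python
from station import arm
import cv2,numpy as np
print(arm.get_state(), arm.hold_point_z)
for n in("top","side","wrist"):
    im=arm.grab_frame(n); cv2.imwrite(f"pics/{n}0.png",im[...,::-1])
    print(n,arm.camera_params(n))
```

```text
pics
station.py
{'t': 0.0, 'q': array([ 1.62108497e+00,  3.59369531e-01,  1.10273571e-02, -3.62045548e-04,
       -1.22411307e+00, -2.88111087e-01]), 'qd': array([ 1.96778379e-03,  1.06139938e-03, -7.00756838e-04, -9.68996662e-05,
        4.20887771e-04,  4.70213193e-04]), 'joint_efforts': array([ 7.39320203e-04, -5.82710016e+01,  2.93051237e+01,  6.99691191e+00,
        6.98405929e-03, -1.50035248e-04]), 'eef_pos': array([0.15892207, 0.65549575, 0.22561807]), 'ee_rot': array([ 3.13990540e+00, -1.45099087e-04, -2.37945620e-01]), 'force': array([ 0.21489809, -0.2559684 ,  0.01649368]), 'moment': array([ 0.02994126,  0.0226194 , -0.01802202]), 'gripper_force': 0.0, 'width': 0.08786012678323313} 0.0188
top {'fx': 393.023250455559, 'fy': 393.023250455559, 'cx': 324.11512541051513, 'cy': 205.29721654150535, 'D': array([-0.05369263,  0.        ,  0.        ,  0.        ,  0.        ]), 'T': array([[-0.02673996, -0.98999305,  0.13855954,  0.42982183],
       [-0.99961627,  0.02748389,  0.00345812,  0.00355128],
       [-0
[... 388 characters left out ...]
55307 , -0.5457359 ,  0.4946408 ],
       [ 0.01428873, -0.67387438, -0.73870776,  0.77578395],
       [ 0.        ,  0.        ,  0.        ,  1.        ]])}
wrist {'fx': 283.2378381181149, 'fy': 283.2378381181149, 'cx': 321.51152798985675, 'cy': 198.02754174889697, 'D': array([-0.02079861,  0.        ,  0.        ,  0.        ,  0.        ]), 'hand_eye': array([[ 1.27749996e-03, -9.62530198e-01, -2.71171507e-01,
         7.26031692e-02],
       [ 9.99998028e-01,  8.17297552e-04,  1.81001267e-03,
         1.91329682e-03],
       [-1.52056404e-03, -2.71173284e-01,  9.62529344e-01,
        -1.58635466e-01],
       [ 0.00000000e+00,  0.00000000e+00,  0.00000000e+00,
         1.00000000e+00]])}
```
View pics/top0.png

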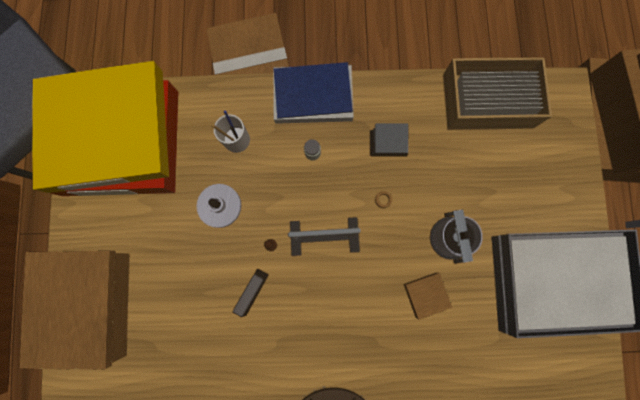

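View pics/side0.png

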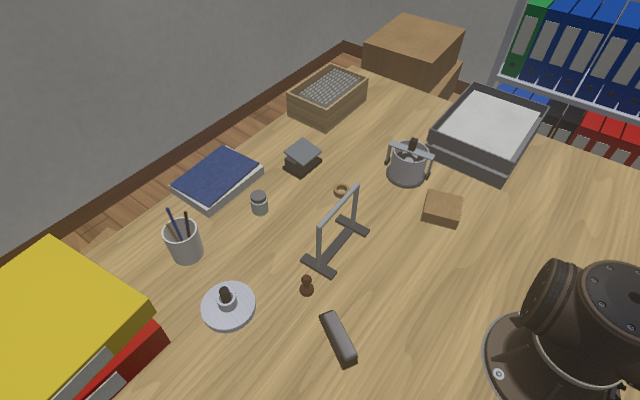

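The top view shows the lids at (218,205), the rail at (325,236) and the tin with bail at (459,238). The side view shows them at (228,303), (336,235) and (409,163). Next I'll enlarge these areas.

Run:
```python
import cv2,numpy as np
rows=[]
for n,cs in(("top",[(218,205),(325,236),(459,238)]),("side",[(228,303),(336,235),(409,163)])):
    im=cv2.imread(f"pics/{n}0.png"); t=[]
    for u,v in cs:
        c=cv2.resize(im[v-44:v+44,u-44:u+44],(264,264),interpolation=cv2.INTER_CUBIC)
        c=cv2.convertScaleAbs(c,alpha=1.5)
        for k in range(0,88,10): # ticks
            cv2.line(c,(k*3,0),(k*3,6),(0,0,255),1);cv2.line(c,(0,k*3),(6,k*3),(0,0,255),1)
        t.append(c)
    rows.append(np.hstack(t))
cv2.imwrite("pics/crop0.png",np.vstack(rows))
```

View pics/crop0.png

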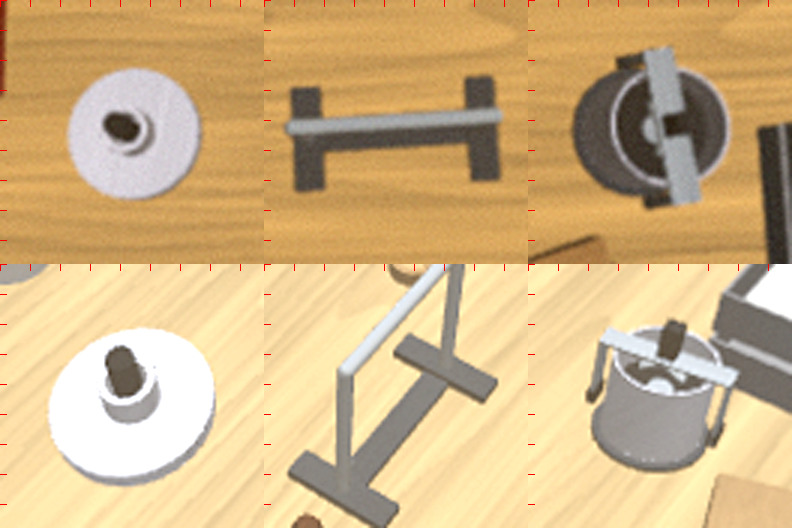

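Create h.py:
```python
import numpy as np, cv2
from scipy.spatial.transform import Rotation as R
from station import arm
def tool(s=None):
    s=s or arm.get_state(); T=np.eye(4); T[:3,:3]=R.from_euler('xyz',s['ee_rot']).as_matrix(); T[:3,3]=s['eef_pos']; return T
def cam(n,Tt=None):
    p=arm.camera_params(n); K=np.array([[p['fx'],0,p['cx']],[0,p['fy'],p['cy']],[0,0,1.]])
    return K,p['D'],(p['T'] if n!='wrist' else (tool() if Tt is None else Tt)@p['hand_eye'])
def ray(c,uv):
    K,D,T=c; x=cv2.undistortPoints(np.array([[uv]],float),K,D)[0,0]; return T[:3,3],T[:3,:3]@np.r_[x,1]
def onz(c,uv,z):
    o,d=ray(c,uv); return o+d*(z-o[2])/d[2]
def proj(c,P):
    K,D,T=c; Ti=np.linalg.inv(T); P=np.atleast_2d(P)@Ti[:3,:3].T+Ti[:3,3]
    return cv2.projectPoints(P,np.zeros(3),np.zeros(3),K,D)[0][:,0]
def rel(p,yaw=None):  # shift in tool axes to put TCP at p
    T=tool(); return T[:3,:3].T@(np.array(p)-T[:3,3])
```

Run:
```python
from h import *
np.set_printoptions(precision=4,suppress=True)
off={'top':[(174,161),(281,192),(415,194)],'side':[(184,259),(292,191),(365,119)]}
pt=[('lid disk',0,.021,(134,133),(132,402-264)),('neck top',0,.049,(129,131),(128,380-264)),('knob top',0,.077,(119,126),(120,354-264)),
('rail L',1,.156,(23,128),(345-264,372-264)),('rail R',1,.156,(237,115),None),
('rim',2,.09,(141,126),(666-528,358-264)),('bail A',2,.094,(131,50),(78,69)),('bail B',2,.094,(155,204),(209,114)),('block',2,.128,(148,122),(146,61))]
for l,i,z,*uv in pt:
    for n,p in zip(('top','side'),uv):
        if p: print(l,n,onz(cam(n),np.array(p)/3+off[n][i],z))
```

```text
lid disk top [0.5769 0.2788 0.021 ]
lid disk side [0.5771 0.2832 0.021 ]
neck top top [0.5745 0.2753 0.049 ]
neck top side [0.577  0.2811 0.049 ]
knob top top [0.5747 0.2757 0.077 ]
knob top side [0.5804 0.279  0.077 ]
rail L top [0.4876 0.0861 0.156 ]
rail L side [0.4877 0.0883 0.156 ]
rail R top [ 0.4928 -0.0708  0.156 ]
rim top [ 0.4772 -0.318   0.09  ]
rim side [ 0.4807 -0.3194  0.09  ]
bail A top [ 0.5374 -0.313   0.094 ]
bail A side [ 0.5394 -0.3127  0.094 ]
bail B top [ 0.4159 -0.3233  0.094 ]
bail B side [ 0.4166 -0.3286  0.094 ]
block top [ 0.4781 -0.3104  0.128 ]
block side [ 0.4805 -0.3186  0.128 ]
```

Units first: shifts go in units of 5 mm. So 0.495 m is 99, 0.266 m is 53.2.

shift_gripper --rows "0.088,99,53.2,-4.8,-0.343;0.088,99,53.2,-4.8,-0.343;0.088,99,53.2,-4.8,-0.343;0.088,99,53.2,-4.8,-0.343;0.088,99,53.2,-4.8,-0.343;0.088,99,53.2,-4.8,-0.343;0.088,99,53.2,-4.8,-0.343;0.088,99,53.2,-4.8,-0.343;0.088,99,53.2,-4.8,-0.343;0.088,99,53.2,-4.8,-0.343;0.088,99,53.2,-4.8,-0.343;0.088,99,53.2,-4.8,-0.343;0.088,99,53.2,-4.8,-0.343;0.088,99,53.2,-4.8,-0.343;0.088,99,53.2,-4.8,-0.343;0.088,99,53.2,-4.8,-0.343;0.088,99,53.2,-4.8,-0.343"

```text
t: 1.57
eef_pos: [0.5771, 0.2808, 0.2501]
ee_rot: [3.141, 0.001, 0.105]
force: [0.0, -0.5, -0.5]
width: 0.0874
gripper_force: 0.0
```

Run:
```python
from h import *
np.set_printoptions(precision=4,suppress=True)
print(arm.get_state()['q']); T=tool(); im=arm.grab_frame('wrist'); cv2.imwrite('pics/w_lid.png',im[...,::-1]); np.save('w_lid.npy',T)
print(rel([.49,.008,.25]))
```

```text
[ 0.7561  0.2918 -0.0303 -0.0003 -1.2494  0.9194]
[-0.1152  0.2626  0.0004]
```

In the tool's units: -0.04 m is -8, 0.263 m is 52.6.

shift_gripper --rows "0.088,-23,52.6,-8,0;0.088,-23,52.6,-8,0;0.088,-23,52.6,-8,0;0.088,-23,52.6,-8,0;0.088,-23,52.6,-8,0;0.088,-23,52.6,-8,0;0.088,-23,52.6,-8,0;0.088,-23,52.6,-8,0;0.088,-23,52.6,-8,0;0.088,-23,52.6,-8,0"

```text
t: 2.45
eef_pos: [0.4905, 0.0079, 0.2909]
ee_rot: [-3.141, -0.001, 0.106]
force: [-0.6, 0.9, -0.3]
width: 0.0877
gripper_force: 0.0
```

Run:
```python
from h import *
np.set_printoptions(precision=4,suppress=True)
T=tool(); im=arm.grab_frame('wrist'); cv2.imwrite('pics/w_rail.png',im[...,::-1]); np.save('w_rail.npy',T)
print(rel([.479,-.319,.25]))
```

```text
[-0.0464  0.3242  0.0404]
```

shift_gripper --rows "0.088,-9.2,64.8,8,0;0.088,-9.2,64.8,8,0;0.088,-9.2,64.8,8,0;0.088,-9.2,64.8,8,0;0.088,-9.2,64.8,8,0;0.088,-9.2,64.8,8,0;0.088,-9.2,64.8,8,0;0.088,-9.2,64.8,8,0;0.088,-9.2,64.8,8,0;0.088,-9.2,64.8,8,0;0.088,-9.2,64.8,8,0"

```text
t: 3.42
eef_pos: [0.4796, -0.319, 0.2496]
ee_rot: [-3.141, 0.001, 0.106]
force: [0.5, 0.9, 1.1]
width: 0.0877
gripper_force: 0.0
```

Run:
```python
from h import *
T=tool(); im=arm.grab_frame('wrist'); cv2.imwrite('pics/w_tin.png',im[...,::-1]); np.save('w_tin.npy',T)
a=[cv2.convertScaleAbs(cv2.imread(f'pics/w_{n}.png'),alpha=1.4) for n in('lid','rail','tin')]
q=np.load
# crop central part, stack
b=[x[60:360,120:520] for x in a]
for x in b:
    for k in range(0,400,20): cv2.line(x,(k,0),(k,6),(0,0,255),1); cv2.line(x,(0,k),(6,k),(0,0,255),1)
cv2.imwrite('pics/w3.png',np.vstack([np.hstack(b[:2]),np.hstack([b[2],cv2.resize(a[2],(400,300))])]))
```

```text
(no output)
```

View pics/w3.png

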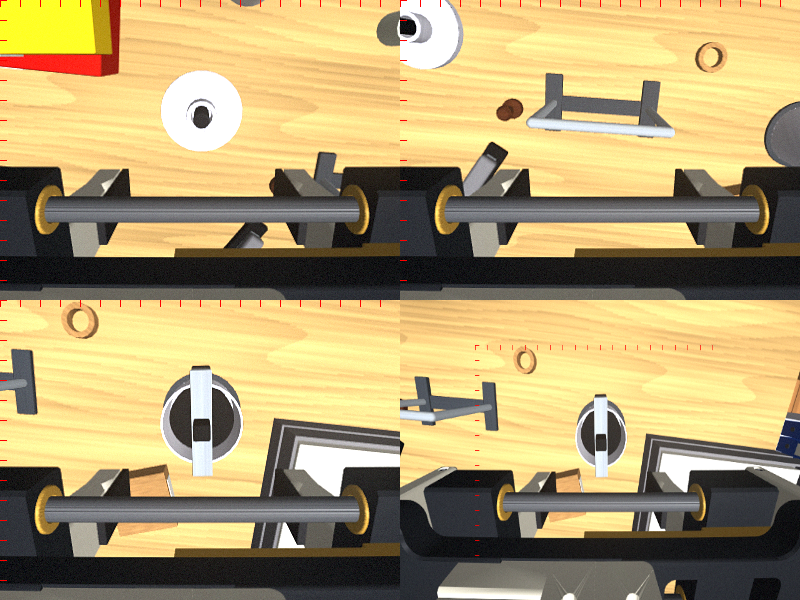

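The wrist views show the lids' disc at (321,171), the rail bar from (248,184) to (393,192), and the bail's crossbar from (321,127) to (321,235), in line with the tool's axes.

Run:
```python
from h import *
np.set_printoptions(precision=4,suppress=True)
for n,l in(('lid',[((321,171),.021),((322,178),.077)]),('rail',[((248,184),.15),((393,192),.15)]),('tin',[((321,127),.094),((321,235),.094)])):
    c=cam('wrist',np.load(f'w_{n}.npy')); P=[onz(c,*a) for a in l]; d=P[1]-P[0]
    print(n,P,'mid',(P[0]+P[1])/2,'len',np.hypot(*d[:2]),'ang',np.degrees(np.arctan2(d[1],d[0])))
im=cv2.imread('pics/w_tin.png'); g=im.max(2)
for v in(130,145,160,210,225): 
    r=im[v,295:345].astype(int); print(v,r.min(1))
# rim ellipse: subpixel disc for lid
im=cv2.imread('pics/w_lid.png').astype(int); m=((im.min(2)>110)&(im.max(2)-im.min(2)<25)).astype(np.uint8)
m[:125]=0;m[220:]=0
n,l,s,ce=cv2.connectedComponentsWithStats(m); k=1+s[1:,4].argmax(); print(s[k],ce[k])
```

```text
lid [array([0.5786, 0.2793, 0.021 ]), array([0.5805, 0.2783, 0.077 ])] mid [0.5795 0.2788 0.049 ] len 0.00214631535928645 ang -28.186574893303153
rail [array([0.4856, 0.0855, 0.15  ]), array([ 0.4936, -0.0725,  0.15  ])] mid [0.4896 0.0065 0.15  ] len 0.15820674488810801 ang -87.1253709080864
tin [array([ 0.542 , -0.3138,  0.094 ]), array([ 0.4171, -0.3272,  0.094 ])] mid [ 0.4795 -0.3205  0.094 ] len 0.12560878148358676 ang -173.89440099371876
130 [106 109 108 108 109 107 109 110 105 107 104 107 104 108  97 133 117 127
 130 131 134 134 133 135 138 141 147 139 145 148 145 153 153 161 162 158
 161 112 116 113 115 110 117 113 109 115 117 109 112 107]
145 [ 71  74  73  70  74  79  81  85  90  89  78 118 139 165 195 137 177 174
 167 172 172 168 166 171 173 172 176 174 169 164 167 163 160 165 169 164
 175 227 211 185 165 156 118  98 115 115 118 110  85  68]
160 [ 57  28  36  33  37  30  35  34  36  32  31  35  34  34  28  43 182 181
 167 174 171 170 168 173 172 176 175 173 170 168 167 164 163 166 165 163
 189  27  33  41  38  36  38  35  39  33  38  37  39  37]
210 [124 123 128 125 124 122 123 124 119 115 116 114 112 118 114 110  97 163
 173 173 176 175 172 173 170 174 172 176 174 164 162 163 166 160 164 167
 172 116  86  88  89  86  95  90  92  90  93  89  86  87]
225 [102 106 112 105 104 105 103 107 105 106 105 111 112 108 110 104 109 104
 175 169 169 177 174 175 169 172 172 171 172 169 165 166 168 164 166 167
 167 149 108 116 108 109 109 112 110 111 114 113 108 109]
[ 281  131   81   80 4795] [321.0984 170.0828]
```

In the tool's units: 0.001 m is 0.2, 0.151 m is 30.2.

shift_gripper --rows "0.05,0,0.2,8,-0.01;0.05,0,0.2,16,-0.01;0.05,0,0.2,22,-0.01;0.05,0,0.2,27,-0.01;0.05,0,0.2,30.2,-0.01;0.05,0,0.2,30.2,-0.01;0,0,0.2,30.2,-0.01;0,0,0.2,30.2,-0.01;0,0,0.2,30.2,-0.01;0,0,0.2,30.2,-0.01;0,0,0.2,30.2,-0.01;0,0,0.2,30.2,-0.01" --grip_force 40

```text
t: 4.47
eef_pos: [0.4795, -0.3208, 0.1005]
ee_rot: [3.141, -0.001, 0.115]
force: [-0.3, 2.5, 4.8]
width: 0.0177
gripper_force: 40.0
```

shift_gripper --rows "0,0,0,-4,0;0,0,0,-12,0;0,0,0,-20,0;0,0,0,-28,0;0,0,0,-34,0;0,0,0,-34,0"

```text
t: 4.97
eef_pos: [0.4815, -0.3225, 0.2773]
ee_rot: [3.135, -0.009, 0.116]
force: [1.1, -1.3, -0.8]
width: 0.0177
gripper_force: 40.0
```

shift_gripper --rows "0,0,0,0,0;0,0,0,0,0"

```text
t: 5.13
eef_pos: [0.4784, -0.3204, 0.2686]
ee_rot: [-3.14, 0.001, 0.115]
force: [-0.5, 0.7, -2.4]
width: 0.0175
gripper_force: 40.0
```

Run:
```python
from h import *
np.set_printoptions(precision=4,suppress=True)
print(rel([.490,.007,.29]))
```

```text
[ 0.049 -0.324 -0.021]
```

shift_gripper --rows "0,0,0,-4,0;0,2,-8,-6,0.02;0,3,-16,-6,0.073;0,4,-24,-6,0.073;0,5,-32,-6,0.073;0,6,-40,-6,0.073;0,7,-48,-6,0.073;0,8,-56,-6,0.073;0,9.8,-62,-4.2,0.073;0,9.8,-64.8,-4.2,0.073;0,9.8,-64.8,-4.2,0.073;0,9.8,-64.8,-4.2,0.073"

```text
t: 6.13
eef_pos: [0.4897, 0.0073, 0.2888]
ee_rot: [3.141, 0.003, 0.044]
force: [0.6, -0.3, -2.3]
width: 0.0174
gripper_force: 40.0
```

Run:
```python
from h import *
np.set_printoptions(precision=4,suppress=True)
im=[]
for n in('side','top','wrist'):
    f=arm.grab_frame(n)[...,::-1]; cv2.imwrite(f'pics/{n}1.png',f); im.append(f)
a=cv2.resize(im[0][120:300,240:440],(400,360)); b=cv2.resize(im[1][150:330,230:430],(400,360))
c=cv2.resize(im[2][:,40:600],(336,240))
d=cv2.resize(cv2.imread('pics/w_tin.png')[90:240,260:420],(256,240))
e=np.zeros((240,800,3),np.uint8); e[:,:336]=c; e[:,340:596]=d
cv2.imwrite('pics/c1.png',np.vstack([np.hstack([a,b]),e]))
```

```text
(no output)
```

View pics/c1.png

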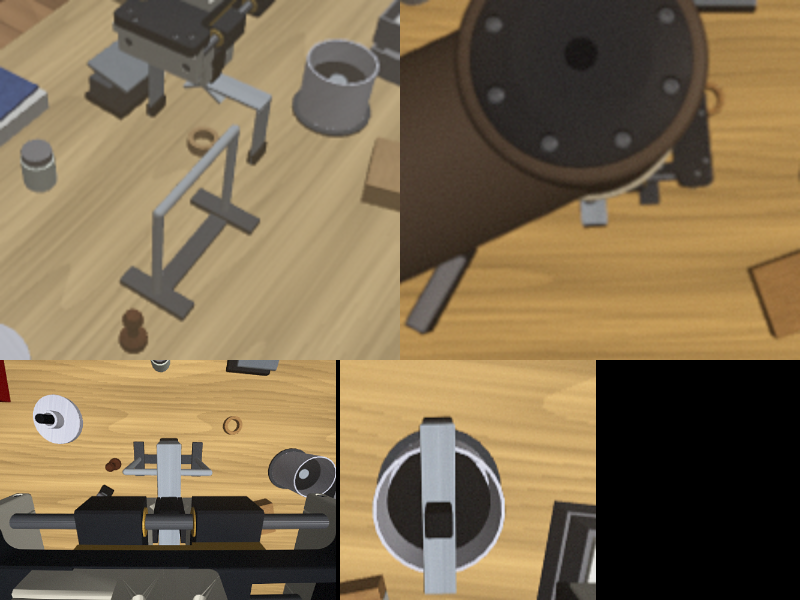

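The side view shows the bail hanging square over the rail bar, and the wrist view shows the bar centred across it. Lowering now.

In the tool's units: 0.119 m is 23.8, 0.116 m is 23.2.

shift_gripper --rows "0,0,0,6,0;0,0,0,12,0;0,0,0,18,0;0,0,0,21,0;0,0,0,22.4,0;0,0,0,23.2,0;0,0,0,23.8,0;0,0,0,23.8,0;0,0,0,23.8,0"

```text
t: 7.03
eef_pos: [0.4912, 0.0067, 0.1725]
ee_rot: [-3.141, -0.002, 0.042]
force: [0.5, -0.6, -1.1]
width: 0.0177
gripper_force: 40.0
```

shift_gripper --rows "0,0,0,0.2,0;0,0,0,0.4,0;0,0,0,0.6,0;0,0,0,0.8,0;0,0,0,0.8,0"

```text
t: 7.45
eef_pos: [0.4912, 0.0068, 0.1682]
ee_rot: [-3.142, -0.002, 0.043]
force: [0.9, -0.2, 1.1]
width: 0.0177
gripper_force: 40.0
```

shift_gripper --rows "0,0,0,0.2,0;0,0,0,0.2,0;0,0,0,0.4,0;0,0,0,0.4,0;0,0,0,0.4,0"

```text
t: 7.87
eef_pos: [0.4923, 0.0069, 0.1674]
ee_rot: [-3.142, -0.004, 0.043]
force: [-0.5, -1.1, 9.2]
width: 0.0173
gripper_force: 40.0
```

In the tool's units: -0.001 m is -0.2, 0.001 m is 0.2.

shift_gripper --rows "0,0.2,0,-0.2,0;0,0.2,0,-0.2,0;0,0.2,0,-0.2,0" --grip_force 5

```text
t: 8.12
eef_pos: [0.4923, 0.007, 0.1674]
ee_rot: [-3.141, -0.002, 0.043]
force: [0.4, 0.3, 6.4]
width: 0.0178
gripper_force: 5.0
```

shift_gripper --rows "0.019,0,0,0,0;0.02,0,0,0,0;0.024,0,0,0,0;0.03,0,0,0,0;0.045,0,0,0,0;0.06,0,0,0,0;0.06,0,0,0,0;0.06,0,0,-2,0;0.06,0,0,-6,0;0.06,0,0,-12,0;0.06,0,0,-20,0;0.06,0,0,-24,0;0.06,0,0,-24,0"

```text
t: 9.2
eef_pos: [0.4939, 0.007, 0.2929]
ee_rot: [-3.14, -0.009, 0.043]
force: [0.8, 1.0, 0.2]
width: 0.0602
gripper_force: 0.0
```

Run:
```python
from h import *
np.set_printoptions(precision=4,suppress=True)
T=tool();np.save('w_2.npy',T)
im=[]
for n in('side','wrist'):
    f=arm.grab_frame(n)[...,::-1]; cv2.imwrite(f'pics/{n}2.png',f); im.append(f)
cv2.imwrite('pics/c2.png',np.hstack([cv2.resize(im[0][130:300,250:420],(400,400)),cv2.resize(im[1][40:240,220:420],(400,400))]))
print(rel([.578,.280,.28]))
```

```text
[ 0.0976 -0.2692  0.0086]
```

View pics/c2.png

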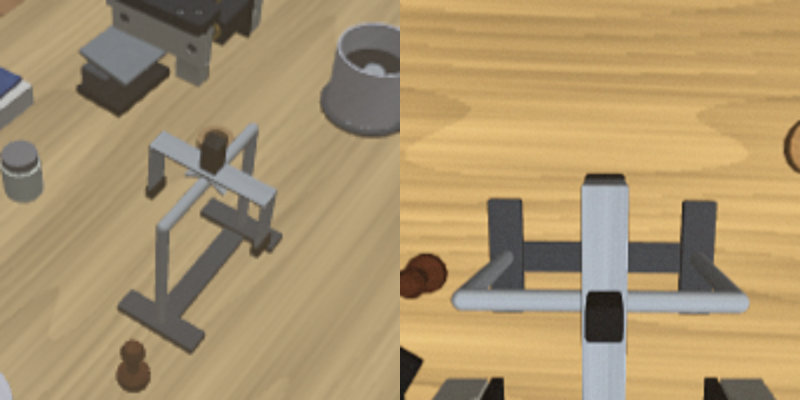

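The bail hangs level and square across the bar, with one leg on each side. Next I'll refine the lid position.

Create circ.py:
```python
from h import *
from scipy.optimize import least_squares
def disc(im,c,z,r,guess,thr=110,roi=(125,220)):
    """fit circle radius r at height z to outer contour of white blob; im BGR"""
    im=im.astype(int); m=((im.min(2)>thr)&(im.max(2)-im.min(2)<30)).astype(np.uint8); m[:roi[0]]=0; m[roi[1]:]=0
    k=max(cv2.findContours(m,cv2.RETR_EXTERNAL,cv2.CHAIN_APPROX_NONE)[0],key=cv2.contourArea)[:,0].astype(float)
    P=np.array([onz(c,p,z)[:2] for p in k])
    f=lambda q: np.hypot(*(P-q[:2]).T)-q[2]
    s=least_squares(f,[*guess,r],loss='soft_l1',f_scale=.001); return s.x,np.abs(s.fun).mean()
```

Run:
```python
from circ import *
print(disc(cv2.imread('pics/w_lid.png'),cam('wrist',np.load('w_lid.npy')),.021,.057,(.578,.28)))
for n,roi in(('top',(180,230)),('side',(275,335))): print(disc(cv2.imread(f'pics/{n}0.png')[:, :],cam(n),.021,.057,(.578,.28),roi=roi))
```

```text
(array([0.57742247, 0.27895529, 0.05591091]), np.float64(0.000323227907206838))
(array([0.57783704, 0.28080108, 0.05514588]), np.float64(0.0005835355226681997))
(array([0.5795864 , 0.28194212, 0.056375  ]), np.float64(0.0006129885031492576))
```

shift_gripper --rows "0.06,19.6,-54,1.8,0;0.06,19.6,-54,1.8,0;0.06,19.6,-54,1.8,0;0.06,19.6,-54,1.8,0;0.06,19.6,-54,1.8,0;0.06,19.6,-54,1.8,0;0.06,19.6,-54,1.8,0;0.06,19.6,-54,1.8,0;0.06,19.6,-54,1.8,0;0.06,19.6,-54,1.8,0"

```text
t: 10.13
eef_pos: [0.5774, 0.2803, 0.2761]
ee_rot: [3.14, 0.002, 0.043]
force: [-0.8, 0.8, -0.0]
width: 0.06
gripper_force: 0.0
```

In the tool's units: 0.14 m is 28, 0.12 m is 24.

shift_gripper --rows "0.06,0,0,8,0;0.06,0,0,16,0;0.05,0,0,24,0;0.05,0,0,28,0;0.05,0,0,28,0;0.05,0,0,28,0"

```text
t: 10.63
eef_pos: [0.5778, 0.2792, 0.1376]
ee_rot: [3.14, 0.001, 0.041]
force: [0.3, -0.4, 1.4]
width: 0.0503
gripper_force: 0.0
```

Run:
```python
from circ import *
np.set_printoptions(precision=4,suppress=True)
print(rel([.578,.280,.053]))
T=tool(); f=arm.grab_frame('wrist')[...,::-1]; cv2.imwrite('pics/w4.png',f); c=cam('wrist',T)
print(proj(c,[[.578,.28,.077],[.578,.28,.021]]))
cv2.imwrite('pics/w4c.png',f[100:400,170:470])
```

```text
[ 0.0003 -0.001   0.0846]
[[317.7713 209.7651]
 [318.3217 192.3416]]
```

View pics/w4c.png

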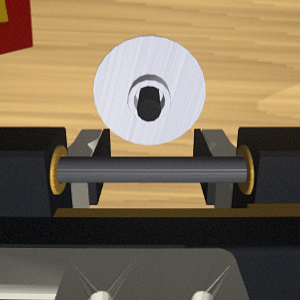

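The knob top is at about (319,211), within about 1 px of the prediction. Going down to grip it.

shift_gripper --rows "0.05,0,0,6,0;0.05,0,0,12,0;0.05,0,0,15.6,0;0.05,0,0,16.8,0;0.05,0,0,16.8,0;0,0,0,16.8,0;0,0,0,16.8,0;0,0,0,16.8,0;0,0,0,16.8,0;0,0,0,16.8,0;0,0,0,16.8,0" --grip_force 40

```text
t: 11.6
eef_pos: [0.5784, 0.2812, 0.0543]
ee_rot: [-3.14, -0.001, 0.042]
force: [-1.7, 2.3, 3.2]
width: 0.0189
gripper_force: 40.0
```

shift_gripper --rows "0,0,0,-2,0;0,0,0,-6,0;0,0,0,-10,0;0,0,0,-10,0;0,0,0,-10,0"

```text
t: 12.02
eef_pos: [0.5782, 0.2809, 0.1045]
ee_rot: [-3.14, -0.001, 0.042]
force: [0.8, -0.6, -4.5]
width: 0.0194
gripper_force: 40.0
```

Run:
```python
from h import *
th=np.linspace(0,2*np.pi,120); ring=lambda x,y,r,z=.09: np.c_[x+r*np.cos(th),y+r*np.sin(th),0*th+z]
def samp(g,uv): return cv2.remap(g,uv[:,0].astype(np.float32)[None],uv[:,1].astype(np.float32)[None],cv2.INTER_LINEAR)[0]
for n in('top','side'):
    f=arm.grab_frame(n)[...,::-1]; cv2.imwrite(f'pics/{n}3.png',f); g=cv2.cvtColor(f,cv2.COLOR_BGR2GRAY).astype(np.float32); c=cam(n)
    best=[]
    for x in np.arange(.469,.490,.001):
        for y in np.arange(-.330,-.309,.001):
            a=samp(g,proj(c,ring(x,y,.0465))); b=samp(g,proj(c,ring(x,y,.042)))
            best.append((np.mean(a-b),x,y))
    print(n,sorted(best)[-3:])
print(rel([.479,-.32,.30]))
```

```text
top [(np.float32(57.54681), np.float64(0.479), np.float64(-0.32)), (np.float32(60.325024), np.float64(0.478), np.float64(-0.319)), (np.float32(61.078663), np.float64(0.479), np.float64(-0.319))]
side [(np.float32(1.4308512), np.float64(0.482), np.float64(-0.321)), (np.float32(1.4644287), np.float64(0.483), np.float64(-0.326)), (np.float32(1.4692708), np.float64(0.483), np.float64(-0.327))]
[-0.1233589   0.59556762 -0.19681815]
```

shift_gripper --rows "0,0,0,-6,0;0,0,0,-12,0;0,0,0,-20,0;0,0,0,-28,0;0,0,0,-34,0;0,0,0,-40,0;0,0,0,-40,0"

```text
t: 12.7
eef_pos: [0.58, 0.2813, 0.3096]
ee_rot: [-3.138, -0.007, 0.043]
force: [2.1, 0.2, -3.0]
width: 0.019
gripper_force: 40.0
```

Run:
```python
from h import *
print(rel([.479,-.32,.30]))
```

```text
[-0.12659674  0.596511    0.00660912]
```

In the tool's units: 0.595 m is 119, 0.585 m is 117.

shift_gripper --rows "0,0,3,0,0;0,-1,9,0,0;0,-2,16,0,0;0,-3,23,0,0;0,-4,30,0,0;0,-5,37,0,0;0,-6,44,0,0;0,-8,51,0,0;0,-10,58,0,0;0,-12,65,0,0;0,-14,72,0,0;0,-16,79,0,0;0,-18,86,0,0;0,-20,93,0,0;0,-22,100,0,0;0,-23.6,107,0,0;0,-24.8,113,6,0;0,-25,117,10,0;0,-25,119,12,0;0,-25,119,12,0"

```text
t: 14.37
eef_pos: [0.4754, -0.32, 0.2383]
ee_rot: [-3.138, 0.008, 0.039]
force: [0.3, 0.6, -4.6]
width: 0.0195
gripper_force: 40.0
```

shift_gripper --rows "0,0,0,0,0;0,0,0,0,0"

```text
t: 14.53
eef_pos: [0.4784, -0.3187, 0.2436]
ee_rot: [-3.142, 0.0, 0.043]
force: [0.2, -0.1, -4.0]
width: 0.019
gripper_force: 40.0
```

Run:
```python
from h import *
print(rel([.479,-.3195,.131]))
f=[]
for n in('side','top'):
    x=arm.grab_frame(n)[...,::-1]; cv2.imwrite(f'pics/{n}4.png',x); f.append(x)
cv2.imwrite('pics/c4.png',np.hstack([cv2.resize(f[0][60:260,300:500],(400,400)),cv2.resize(f[1][140:340,360:560],(400,400))]))
```

```text
[0.00056653 0.00082754 0.11261748]
```

View pics/c4.png

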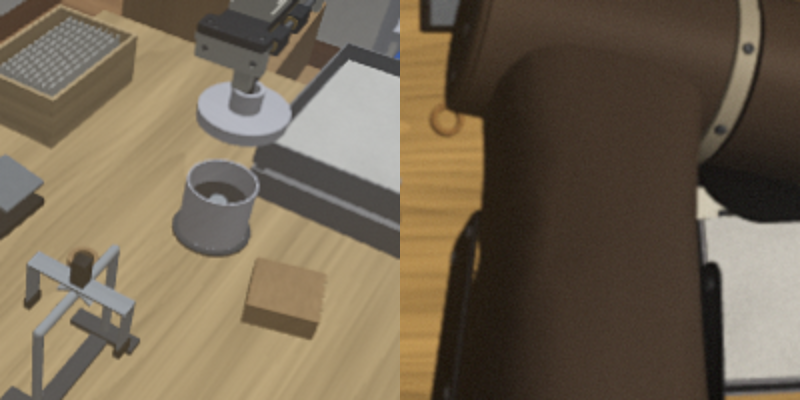

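The side view shows both lids held level over the empty tin, and the bail is still draped. Lowering.

In the tool's units: 0.109 m is 21.8, 0.107 m is 21.4.

shift_gripper --rows "0,0.1,0.2,4,0;0,0.1,0.2,9,0;0,0.1,0.2,13,0;0,0.1,0.2,16,0;0,0.1,0.2,18,0;0,0.1,0.2,19.4,0;0,0.1,0.2,20.6,0;0,0.1,0.2,21.4,0;0,0.1,0.2,21.8,0;0,0.1,0.2,21.8,0;0,0.1,0.2,21.8,0"

```text
t: 15.55
eef_pos: [0.4791, -0.3202, 0.1351]
ee_rot: [3.141, -0.001, 0.042]
force: [0.2, -0.3, -3.9]
width: 0.0193
gripper_force: 40.0
```

shift_gripper --rows "0,0,0,0.2,0;0,0,0,0.4,0;0,0,0,0.6,0;0,0,0,0.6,0;0,0,0,0.6,0"

```text
t: 15.97
eef_pos: [0.479, -0.3202, 0.1323]
ee_rot: [3.141, -0.001, 0.042]
force: [-0.8, 2.8, 3.0]
width: 0.0189
gripper_force: 40.0
```

shift_gripper --rows "0,0,0,0.2,0;0,0,0,0.2,0;0,0,0,0.2,0;0,0,0,0.2,0"

```text
t: 16.3
eef_pos: [0.479, -0.3202, 0.1322]
ee_rot: [3.141, -0.001, 0.043]
force: [-4.6, 5.0, 10.8]
width: 0.0189
gripper_force: 40.0
```

shift_gripper --rows "0,0,0,-0.1,0;0,0,0,-0.1,0" --grip_force 5

```text
t: 16.47
eef_pos: [0.4792, -0.3202, 0.132]
ee_rot: [3.141, -0.001, 0.043]
force: [-2.8, 3.9, 7.9]
width: 0.0199
gripper_force: 5.0
```

shift_gripper --rows "0.022,0,0,0,0;0.026,0,0,0,0;0.035,0,0,0,0;0.06,0,0,0,0;0.06,0,0,0,0;0.06,0,0,-4,0;0.06,0,0,-12,0;0.06,0,0,-20,0;0.06,0,0,-20,0;0.06,0,0,-20,0"

```text
t: 17.3
eef_pos: [0.4802, -0.3207, 0.234]
ee_rot: [3.14, -0.005, 0.042]
force: [-0.2, 0.1, -0.9]
width: 0.0596
gripper_force: 0.0
```

Run:
```python
from circ import *
np.set_printoptions(precision=4,suppress=True)
f=[]; T=tool(); c=cam('wrist',T); np.save('w5.npy',T)
for n in('side','wrist'):
    x=arm.grab_frame(n)[...,::-1]; cv2.imwrite(f'pics/{n}5.png',x); f.append(x)
try: print(disc(f[1],c,.099,.057,(.479,-.32),roi=(100,235)))
except Exception as e: print(e)
cv2.imwrite('pics/c5.png',np.hstack([cv2.resize(f[0][90:220,340:470],(400,400)),cv2.resize(f[1][80:280,220:420],(400,400))]))
print(rel([.479,-.32,.103]))
```

```text
(array([ 0.4763, -0.3231,  0.0558]), np.float64(0.0014125357396795153))
[0.0005 0.0002 0.1277]
```

View pics/c5.png

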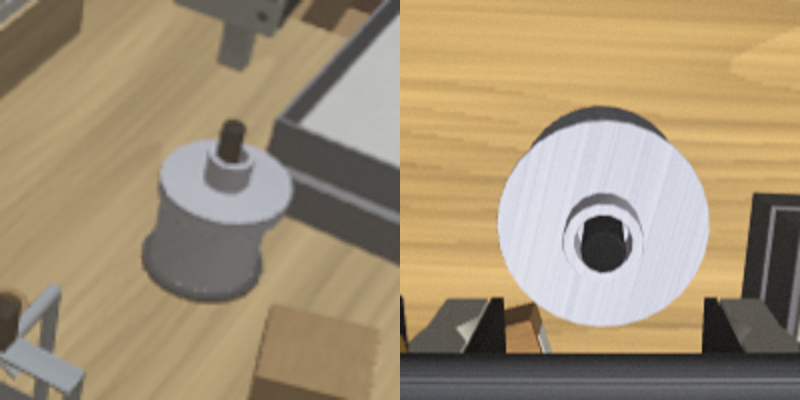

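Run:
```python
from h import *
np.set_printoptions(precision=4,suppress=True)
c=cam('wrist',np.load('w5.npy'))
print('disc',onz(c,(321.75,191.5),.099),'edges',[onz(c,p,.099) for p in((269,191.5),(374.5,191.5),(321.75,140),(321.75,243))])
print('knob',onz(c,(322.3,201.5),.155),'neck top',onz(c,((603-400)/2+220,240/2+80),.127))
```

```text
disc [ 0.4775 -0.3236  0.099 ] edges [array([ 0.4751, -0.2671,  0.099 ]), array([ 0.48 , -0.38 ,  0.099]), array([ 0.5317, -0.3212,  0.099 ]), array([ 0.4178, -0.3262,  0.099 ])]
knob [ 0.4826 -0.3236  0.155 ] neck top [ 0.476  -0.3233  0.127 ]
```

Both lids are seated level and the knob is centred in the neck, so I'll grip the neck.

In the tool's units: 0.06 m is 12, 0.126 m is 25.2.

shift_gripper --rows "0.06,0,0,6,0;0.06,0,0,12,0;0.06,0,0,18,0;0.06,0,0,22,0;0.06,0,0,24.4,0;0.06,0,0,25.2,0;0.06,0,0,25.2,0;0.06,0,0,25.2,0"

```text
t: 18.07
eef_pos: [0.4787, -0.3202, 0.105]
ee_rot: [3.142, 0.001, 0.042]
force: [0.1, -0.8, 0.7]
width: 0.0601
gripper_force: 0.0
```

shift_gripper --rows "0.048,0,0,0,0;0.044,0,0,0,0;0.042,0,0,0,0;0.04,0,0,0,0;0.038,0,0,0,0;0.036,0,0,0,0;0.03,0,0,0,0;0.03,0,0,0,0" --grip_force 8

```text
t: 18.73
eef_pos: [0.479, -0.3201, 0.1056]
ee_rot: [3.141, -0.001, 0.042]
force: [-0.3, 1.9, 6.2]
width: 0.0404
gripper_force: 8.0
```

shift_gripper --rows "0.03,0,0,0,0;0.03,0,0,0,0;0.03,0,0,0,0" --grip_force 25

```text
t: 18.98
eef_pos: [0.479, -0.3201, 0.1056]
ee_rot: [3.141, -0.001, 0.042]
force: [-0.6, 2.0, 6.0]
width: 0.0398
gripper_force: 25.0
```

shift_gripper --rows "0.03,0,0,-0.4,0;0.03,0,0,-1,0;0.03,0,0,-1.8,0;0.03,0,0,-2.8,0;0.03,0,0,-4,0;0.03,0,0,-4,0;0.03,0,0,-4,0"

```text
t: 19.57
eef_pos: [0.4789, -0.3202, 0.1256]
ee_rot: [3.141, -0.001, 0.042]
force: [0.3, -0.4, -2.4]
width: 0.04
gripper_force: 25.0
```

Run:
```python
from h import *
x=arm.grab_frame('side')[...,::-1]; cv2.imwrite('pics/side6.png',x)
```

```text
(no output)
```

In the tool's units: -0.115 m is -23, -0.11 m is -22.

shift_gripper --rows "0.03,0,0,-2,0;0.03,0,0,-5,0;0.03,0,0,-8,0;0.03,0,0,-11,0;0.03,0,0,-14,0;0.03,0,0,-17,0;0.03,0,0,-20,0;0.03,0,0,-22,0;0.03,0,0,-23,0;0.03,0,0,-23,0;0.03,0,0,-23,0;0.03,0,0,-23,0"

```text
t: 20.62
eef_pos: [0.4783, -0.3198, 0.2391]
ee_rot: [-3.141, 0.001, 0.042]
force: [0.3, 0.6, -2.3]
width: 0.0397
gripper_force: 25.0
```

Run:
```python
from h import *
x=arm.grab_frame('side')[...,::-1]; cv2.imwrite('pics/side7.png',x)
cv2.imwrite('pics/c7.png',cv2.resize(x[60:260,270:500],(690,600)))
```

View pics/c7.png

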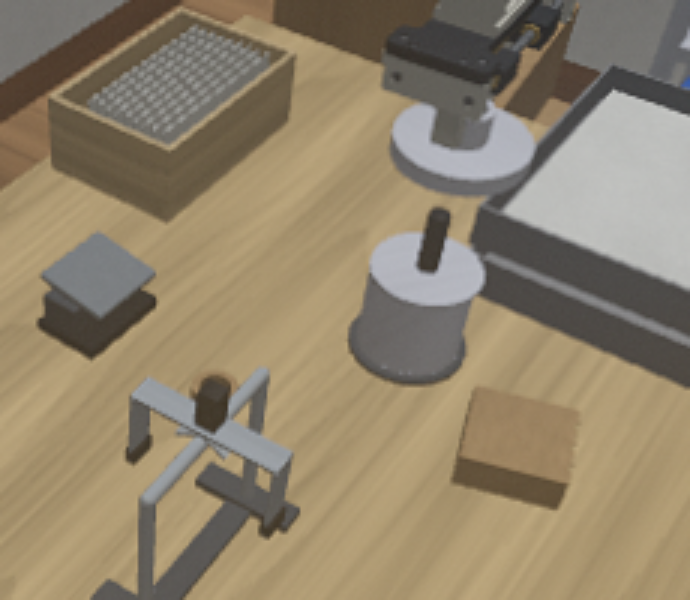

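The outer lid is held level well above the knob, the inner lid is seated, and the bail is still draped. Handing in.

```bash
python3 -c "
from station import arm
print(arm.job_done())"
```

```text
the job is handed in; nothing more can be done
None
```

The job is handed in at about 21 s: the bail hangs balanced over the rail, the inner lid is seated on the tin, and the gripper is holding the outer lid level above the tin, about 6 cm clear of the knob by calculation.

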